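# Isolate the shaker, clamp the tube rack, switch back on

### The arm

A 6-joint arm with a two-finger parallel gripper is mounted at the origin on the work surface. World frame = base frame: x ahead of the robot, y to its left, z up, the work surface at z = 0. Lengths are in mm, angles in rad, forces in N, time in s.
With the tool pointing down it reaches from about 275 to 1000 mm from the base axis. Payload 8.4 kg.
Tool frame: the origin (TCP) lies midway between the tips of the shut fingers; the grasp point (between the pads) lies 19 mm behind it; z points along the fingers, y is the line along which they close (so a half turn about z gives the same grasp; the last joint's range is limited). The gripper opens to 85 mm and grips with 20 to 120 N. Pads are 22 mm wide; open, the fingers measure 114 mm over their backs; the gripper's body (76 mm by 85 mm) begins 54 mm behind the grasp point. The pads swing forward as they close: fully open they stand 13 mm farther back than shut.
Start: joints at [-1.149, 0.353, 1.633, -0, 1.155, -0.002], TCP at [257.016, -569.711, 231.281] pointing down, gripper open.
Joint ranges: [-2.63, 2.63], [-0.92, 2.1], [0.06, 2.66], [-1.3, 4.44], [0, 2.69], [-3.02, 3.02]. Speed limits (rad/s): [2.22, 2.22, 2.79, 3.14, 3.14, 3.14].

### API

Orientations are given as [roll, pitch, yaw] about the fixed x, y, z axes, in that order (R = Rz(yaw) Ry(pitch) Rx(roll)).
In Python, from rig import r, cams gives the robot as it stands. The module is installed in compiled form; this text tells all that it offers.
- The arm moves only by the tool send_rows, never from a script. Its argument "targets" is one flat list of numbers, 7 for each row, row after row: the shift along the tool's x, y, z in m, then the turn, a rotation vector about the tool's x, y, z in rad, then the opening, from -1 (shut) to 1 (fully open). In form: [tx, ty, tz, wx, wy, wz, fingers, tx, ty, tz, wx, wy, wz, fingers, ...]. A call has 1 to 12 rows; each row is the pose to reach, as a shift and turn from the pose commanded when the call began, along the tool's axes at that moment; what a row does not reach only later rows make up. A row lasts 1/12 s, in which the tool goes at most 41.7 mm and 7.16 degrees, less where a joint would pass 70% of its speed; a pose out of reach is approached as far as the arm can. A call with a gripper value outside its range is refused whole. The fingers move at their own pace and stop on an object; "grip_force" is the grip in N (left out, the last holds). Time passes only in rows, so rows that repeat a pose let the fingers close. It gives the time, the measured TCP pose, the force, the opening and the grip force at its end, in the units of the state.
- r.sense(): the state, without advancing time (a new reading comes with each control period).
- cams.grab_frame(name): name is "side" or "top" or "wrist"; returns a dict with "color" (384x512x3 uint8, blue, green, red), "fx", "fy", "cx", "cy" (pixels), "xyz" and "attitude" of the camera in the world. Camera axes: x right, y down, z forward; pixel columns grow to the right and rows downward; lengths in mm; the calibration is good to about 2 mm. A picture is of the moment at which its call begins. There is no depth.
- r.sign_off(): hands the job in; it is judged then, once.
The state is a dict: "clock": time; "qpos": joint angles; "qvel": joint speeds; "joint_efforts": joint torques, N m; "eef_pos": TCP position; "tcp_rot": TCP orientation; "contact_force": force on the tool from outside, world axes, zero at the start; "wrist_torque": the same for the moment, N m; "opening": opening from 0.0 (shut) to 1.0 (fully open); "grasp_force": force on a finger pad.
Only numpy, scipy, OpenCV 4.12 (cv2) and the standard library are available. Lean on these libraries where they do the work, as an engineer would, in place of code of your own. Each camera call takes 0.05 s, during which the arm holds its last target. There are 200 camera calls.

### The job

The tube rack on the shaker is not clamped. Turn the power isolator's handle to off, flip the cam lever on the sliding jaw over to free it, slide the jaw until it holds the rack snug against the fixed stop, flip the cam lever back to lock the jaw, and only then turn the isolator's handle fully back to on. Keep the rack upright on the shaker and do not disturb the bottle, the flask or the tip box.

Things in the scene. Friction and masses are not known exactly. Their poses are not given: they have to be found in the camera images.
- isolator: Power isolator: a low grey box 130 x 130 x 50 mm with a white lid, fixed to the bench, with one black lever handle on top. Origin: centre of its underside; z up; its -x side faces roughly to the robot. It and the shaker may stand either way round (left or right).
- switch (a joint): Isolator handle angle, rad, about the box's vertical centre axis: 0 = off, 1.4 = on; a spring detent snaps it to either end (0.2 N m to pass the middle). Grows clockwise from above. In the box's frame the arm points at angle (pi + 0.7 - value) from +x: to -x and -y when off (right, seen from the robot), to -x and +y when on (left).
- switch_axis (a point): Point on the handle's turning axis at mid height of its arm, 77 mm above the box's underside. Fixed to the box.
- switch_grip (a point): Point in the middle of the handle's arm, 66 mm from the axis, at mid height. The arm is a straight black bar 18 mm wide and 24 mm high that reaches 90 mm from the axis, its underside 15 mm above the lid; the hub is 44 mm across and no higher than the arm. Turns with the handle.
- shaker: Shaker, fixed to the bench: a white box 180 (x) x 300 (y) x 45 mm; its flat top carries an 8 mm guide rail, a fixed aluminium stop at the +y end, the tube rack, and the sliding jaw at the -y end. Origin: centre of its underside; z up. The stop's inner face is at y = +130 mm and rises 40 mm above the top.
- jaw (a joint): Position of the sliding jaw along the shaker's +y, m, 0 to 0.09. Its clamping face is at shaker y = value - 0.020; it holds the 76 mm wide rack against the stop at 0.074. Slide friction about 2 N when the cam lever is free; a locked lever holds it fast.
- jaw_face (a point): Middle of the jaw's clamping face (bar 140 mm along x, 24 mm thick, 40 mm high), 20 mm above the shaker's top. Moves with the jaw.
- jaw_tab (a point): Top centre of the upright aluminium tab on the jaw's carriage, by which the jaw is pushed or pinched: 14 mm (x) x 30 mm (y), its top 45 mm above the shaker's top, 60 mm to the shaker's -x side and 46 mm behind (-y of) the clamping face.
- cam_lever (a joint): Cam lever angle, rad: 0 = locked, leaning 0.7 rad from vertical to the shaker's -x; 1.4 = free, leaning 0.7 rad to the shaker's +x. It turns about an axis along the shaker's y, takes about 0.3 N m near the locked end, and stays where it is left. Its angle from vertical towards +x is value - 0.7.
- lever_pivot (a point): Pivot of the cam lever, on the jaw, 20 mm above the shaker's top, 75 mm behind (-y of) the clamping face. Moves with the jaw.
- lever_tip (a point): Centre of the round black tip of the cam lever, 92 mm from the pivot. Steel shaft 12 mm thick, black grip 20 mm thick over the last 50 mm.
- rack: Loose white tube rack with capped tubes, 120 (x) x 76 (y) x 61 mm, 0.3 to 0.6 kg, standing on the shaker between jaw and stop. Origin: centre of its underside. Clamped, its origin is at shaker y = 92 mm.
- bottle: Bystander: clear bottle with a blue cap, 68 mm across, 150 mm high. Origin under its centre.
- flask: Bystander: conical glass flask, 80 mm across, 120 mm high. Origin under its centre.
- tip_box: Bystander: grey box of pipette tips, 75 x 110 x 60 mm. Origin under its centre.

How it is judged (in metres and radians):
On the way, in this order (a step that is already met when the one before it is completed fails the run):
1. the isolator is turned off with the cam lever still locked (value of joint each of switch, cam_lever below 0.2 rad), for 0.2 s.
2. with the power off, the cam lever is flipped to free the jaw (value of joint switch below 0.2 rad and value of joint cam_lever above 1.1 rad), for 0.2 s.
3. with the power off and the lever free, the jaw holds the rack against the stop (all of step 2 and value of joint jaw above 0.0705 m and y of rack in the frame of shaker above 0.088 m and z of rack in the frame of shaker below 0.052 m), for 0.2 s.
4. with the power still off, the cam lever is locked and the rack is still held (all of step 1 and value of joint jaw above 0.0705 m and y of rack in the frame of shaker above 0.088 m and z of rack in the frame of shaker below 0.052 m), for 0.2 s.
At the end, for the whole second after the job is handed in: The isolator handle is on (over 1.2 rad), the cam lever locked (under 0.2 rad), the jaw beyond 0.0705 m, and the rack stands upright at rest on the shaker within 4 mm of the stop (its origin beyond y = 88 mm in the shaker's frame) (value of joint switch above 1.2 rad and value of joint cam_lever below 0.2 rad and value of joint jaw above 0.0705 m and y of rack in the frame of shaker above 0.088 m and z of rack in the frame of shaker below 0.052 m and angle between rack's own z axis and vertical below 0.1 rad and linear speed of rack below 0.02 m/s and velocity of joint switch below 0.1 rad/s); the robot touches nothing.
It fails at once if the cam lever is thrown free while the power is on (value of joint each of switch, cam_lever above 0.7 rad).
It fails at once if the rack is tipped (angle between rack's own z axis and vertical above 0.35 rad).
It fails at once if the bottle, flask or tip box is disturbed (moved over 30 mm) (distance of any of bottle, flask, tip_box from where it was at the start of the episode above 0.03 m).
It also fails if it takes over 72 s, if anything falls off the work surface, if the arm or the gripper's body presses on something with over 40 N, if the wrist force passes 120 N, or if a joint passes its speed limit or range.

## Working session

There is one attempt and no reset: what is moved stays moved. The work goes in short steps, Python scripts to look and compute and a tool call to move; the robot and the scene stay as the last step left them, time stands still between calls to the robot, and variables do not carry over. Pictures are saved under pics/ and viewed, at most 10 in all, crops included, and the job is handed in when it is done.

Besides the shell and the picture viewer there is one more tool, called after ">>>" by a JSON object that holds its "op" and its "data". send_rows: Moves the arm, as the interface text tells. Its arguments: {"type":"object","properties":{"targets":{"type":"array"},"grip_force":{"type":"number"}},"required":["targets"]}

```bash
mkdir -p pics; python3 - <<'E'
from rig import r,cams
import cv2,json,numpy as np
for n in ("side","top"):
    f=cams.grab_frame(n); cv2.imwrite(f"pics/{n}0.png",f["color"])
    print(n,{k:np.round(v,4).tolist() for k,v in f.items() if k!="color"})
print(r.sense())
E
```

```text
side {'fx': 350.4724, 'fy': 350.4724, 'cx': 252.1563, 'cy': 189.6614, 'xyz': [366.504, -504.062, 624.2401], 'attitude': [-2.316, 0.018, -0.4251]}
top {'fx': 442.8425, 'fy': 442.8425, 'cx': 255.3827, 'cy': 191.9497, 'xyz': [357.3, 5.4676, 1126.3092], 'attitude': [-2.9354, -0.0024, -1.498]}
{'clock': 0.1, 'qpos': array([-1.14939060e+00,  3.53580109e-01,  1.63403453e+00,  2.31865874e-05,
        1.15521555e+00, -2.44841611e-03]), 'qvel': array([ 0.00039389, -0.00281136,  0.00017788, -0.00138319, -0.00087777,
       -0.00089479]), 'joint_efforts': array([ 1.37404320e-03, -6.06351614e+01, -3.42822039e+01,  4.55874749e-05,
        3.94728006e-03, -2.89328557e-05]), 'eef_pos': array([ 256.85602218, -569.32233564,  230.64679478]), 'tcp_rot': array([-3.14035517e+00, -2.42313266e-05,  4.23844758e-01]), 'contact_force': array([-0.32679934,  0.55553339, -0.03429828]), 'wrist_torque': array([ 0.00706661, -0.05052766, -0.03695599]), 'grasp_force': 0.0, 'opening': 0.9994246540157388}
```

View pics/top0.png

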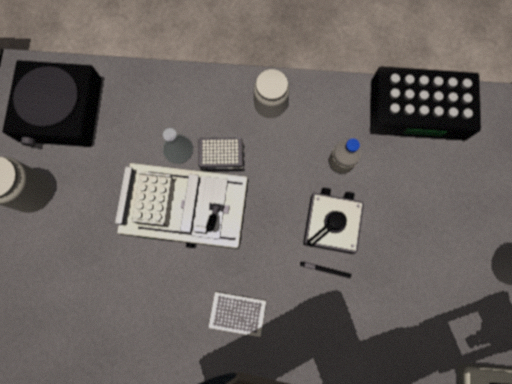

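View pics/side0.png

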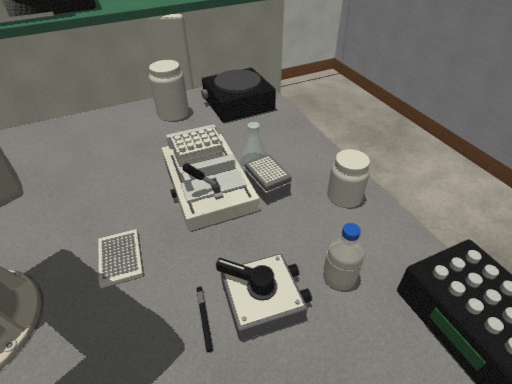

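The top view shows the shaker around (183,205), with its stop to the left (+y) and the lever tip near (211,225). The isolator is at (334,222) with its handle pointing to about (312,242). I'll zoom in to get corner pixels.

```bash
python3 - <<'E'
import cv2,numpy as np
t=cv2.imread("pics/top0.png"); s=cv2.imread("pics/side0.png")
rs=lambda a,k:cv2.resize(a,None,fx=k,fy=k,interpolation=cv2.INTER_CUBIC)
a=rs(t[155:255,110:250],5); b=rs(t[180:260,295:375],5)
b=b[:,:]; 
cv2.imwrite("pics/ta.png",a)
c=rs(s[245:335,210:315],4); h=max(b.shape[0],c.shape[0])
p=np.zeros((h,b.shape[1]+c.shape[1],3),np.uint8);p[:b.shape[0],:b.shape[1]]=b;p[:c.shape[0],b.shape[1]:]=c
print(p.shape)
cv2.imwrite("pics/tb.png",p[:, :800])
cv2.imwrite("pics/sa.png",rs(s[115:225,150:265],5))
E
```

```text
(400, 820, 3)
```

View pics/ta.png

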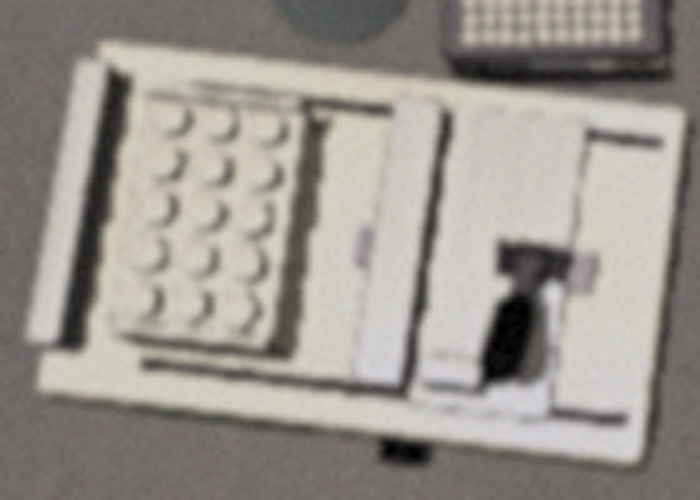

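View pics/tb.png

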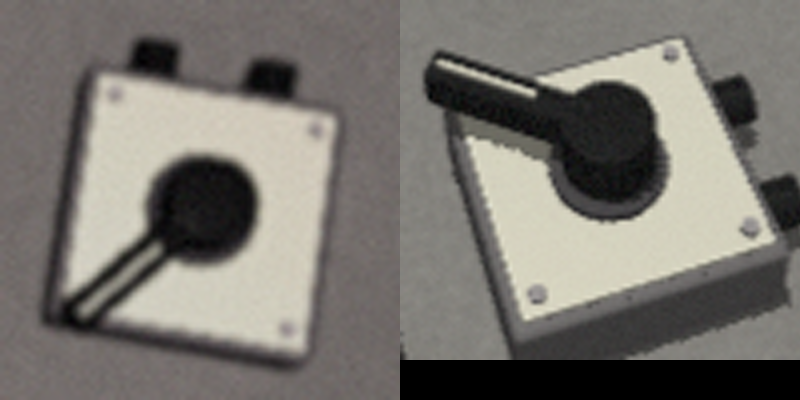

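View pics/sa.png

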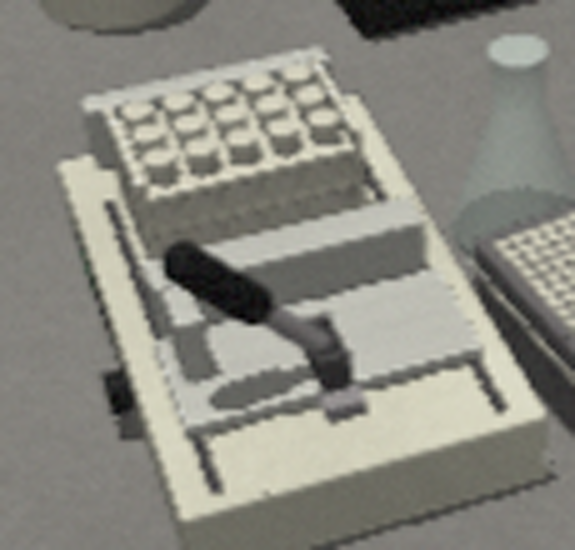

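```bash
cat > h.py <<'E'
import numpy as np
from scipy.spatial.transform import Rotation as R
from scipy.optimize import least_squares
CAM={'side':(350.4724,252.1563,189.6614,[366.504,-504.062,624.2401],[-2.316,0.018,-0.4251]),
'top':(442.8425,255.3827,191.9497,[357.3,5.4676,1126.3092],[-2.9354,-0.0024,-1.498])}
def proj(n,p):
    f,cx,cy,t,a=CAM[n]; c=(np.atleast_2d(p)-t)@R.from_euler('xyz',a).as_matrix()
    return c[:,:2]/c[:,2:]*f+[cx,cy]
def W(pose,p):
    x,y,a=pose; p=np.atleast_2d(p).astype(float); c,s=np.cos(a),np.sin(a)
    return np.c_[x+c*p[:,0]-s*p[:,1], y+s*p[:,0]+c*p[:,1], p[:,2]]
E
python3 - <<'E'
from h import *
T=lambda l:np.array(l)/5+[110,155]; S=lambda l:np.array(l)/5+[150,115]
sp=[[90,150,45],[90,-150,45],[-90,-150,45],[-90,150,45]]
st=T([[100,42],[690,110],[637,465],[38,392]]); ss=S([[358,95],[545,418],[185,520],[60,165]])
f=lambda q,w=('top','side'):np.r_[(proj('top',W(q,sp))-st).ravel()*('top' in w),(proj('side',W(q,sp))-ss).ravel()*('side' in w)]
for w in (('top',),('side',),('top','side')):
    q=least_squares(f,[400,150,-.1],args=(w,),x_scale=[100,100,1]).x; print(w,q.round(3),f(q).round(1))
Q=q
# jaw: bar top inner edge and lever pivot
jt=T([[397,97],[357,380]])
for j in (0,.005,.01,.015,.02): print(j,(proj('top',W(Q,[[70,j*1000-20,85],[-70,j*1000-20,85]]))-jt).round(1).tolist())
A=lambda l:np.array(l)/5+[295,180]; B=lambda l:(np.array(l)-[400,0])/4+[210,245]
for half in (65,62,60):
  ip=[[half,half,50],[half,-half,50],[-half,-half,50],[-half,half,50]]
  it=A([[90,72],[338,115],[303,360],[62,318]]); is_=B([[452,108],[683,38],[775,245],[522,325]])
  # side corner order fit by nearest cyclic shift
  for k in range(4):
    g=lambda q:np.r_[(proj('top',W(q,ip))-it).ravel(),(proj('side',W(q,ip))-np.roll(is_,k,0)).ravel()]
    z=least_squares(g,[350,-180,-.1],x_scale=[100,100,1])
    if z.cost<200: print(half,k,z.cost,z.x.round(3),z.fun.round(1))
E
```

```text
('top',) [ 5.37465e+02  1.95497e+02 -4.80000e-02] [-0.1 -0.5 -0.3 -0.1  1.1  0.4 -0.8  0.1 -1.  -1.6  0.1 -1.5 -1.9 -0.5
 -1.9 -1.6]
('side',) [ 5.38901e+02  1.90304e+02 -5.20000e-02] [ 2.2 -1.1  1.9 -0.2  3.1  0.2  1.3 -0.6  0.3 -0.8  1.4 -0.1 -0.9  0.8
 -0.8 -0.9]
('top', 'side') [ 5.38338e+02  1.93867e+02 -5.00000e-02] [ 0.7 -0.8  0.4 -0.3  1.8  0.2 -0.1 -0.3 -0.5 -1.4  0.7 -1.1 -1.4 -0.2
 -1.4 -1.5]
0 [[4.5, -0.1], [3.6, 0.6]]
0.005 [[2.5, -0.3], [1.5, 0.3]]
0.01 [[0.4, -0.6], [-0.6, 0.0]]
0.015 [[-1.6, -0.8], [-2.7, -0.2]]
0.02 [[-3.6, -1.0], [-4.8, -0.5]]
65 3 56.87963919363111 [ 5.19996e+02 -1.81658e+02 -1.04000e-01] [ 0.1 -2.   2.5 -1.5  2.7  1.6 -2.3  0.5  0.2 -4.   4.5  0.1 -2.5  3.2
 -4.2 -3.9]
62 3 18.05885415374376 [ 5.19662e+02 -1.82287e+02 -1.04000e-01] [ 1.4 -0.5  1.4 -0.4  1.9  0.3 -0.7 -0.4 -0.7 -2.2  2.3 -0.5 -1.4  1.4
 -2.3 -2.7]
60 3 9.187187828821134 [ 5.19453e+02 -1.82682e+02 -1.05000e-01] [ 2.2  0.5  0.6  0.3  1.3 -0.6  0.4 -1.  -1.2 -1.   0.8 -0.9 -0.6  0.2
 -1.1 -2. ]
```

```bash
cat >> h.py <<'E'
SH=[538.4,193.9,-.05]; IS=[519.5,-182.5,-.105]
def rel(base,wps):
    "base, wps: (x,y,z,yaw) tool-down, mm -> tool-frame shifts (m) and wz"
    b=np.array(base,float); M=R.from_euler('xyz',[np.pi,0,b[3]]).as_matrix()
    for w in wps:
        d=(np.array(w[:3])-b[:3])/1000@M; print(np.r_[d,0,0,-(w[3]-b[3])].round(4).tolist())
def now(r):
    s=r.sense(); return [*s['eef_pos'],s['tcp_rot'][2]]
def sw(v,z,rad=66):
    a=np.pi+.7-v+IS[2]; return [IS[0]+rad*np.cos(a),IS[1]+rad*np.sin(a),z,a-np.pi]
E
python3 - <<'E'
from h import *
from rig import r
b=now(r); rel(b,[sw(1.4,231),sw(1.4,130)])
f=lambda n,u,v,z:None
# bystander ground positions from top view base pixels
def back(u,v,z):
    f,cx,cy,t,a=CAM['top']; d=R.from_euler('xyz',a).apply([(u-cx)/f,(v-cy)/f,1]); return (np.array(t)+d*(z-t[2])/d[2]).round()
print('flask',back(180,150,10),'flasktop',back(170,134,120),'tip',back(221,153,60),'bottlecap',back(352,146,150))
E
```

```text
[0.3764, -0.3068, -0.0004, 0.0, 0.0, 1.2288]
[0.3764, -0.3068, 0.1006, 0.0, 0.0, 1.2288]
flask [688. 225.  10.] flasktop [693. 232. 120.] tip [673. 112.  60.] bottlecap [ 685. -196.  150.]
```

>>> {"op": "send_rows", "data": {"targets": [0.376, -0.307, 0, 0, 0, 1.229, -0.2, 0.376, -0.307, 0, 0, 0, 1.229, -0.2, 0.376, -0.307, 0, 0, 0, 1.229, -0.2, 0.376, -0.307, 0, 0, 0, 1.229, -0.2, 0.376, -0.307, 0, 0, 0, 1.229, -0.2, 0.376, -0.307, 0, 0, 0, 1.229, -0.2, 0.376, -0.307, 0, 0, 0, 1.229, -0.2, 0.376, -0.307, 0, 0, 0, 1.229, -0.2, 0.376, -0.307, 0, 0, 0, 1.229, -0.2, 0.376, -0.307, 0, 0, 0, 1.229, -0.2, 0.376, -0.307, 0, 0, 0, 1.229, -0.2, 0.376, -0.307, 0, 0, 0, 1.229, -0.2]}}

```text
clock: 1.1
eef_pos: [467.2, -146.9, 231.2]
tcp_rot: [3.142, 0.0, -0.81]
contact_force: [1.4, -0.7, -0.4]
opening: 0.402
grasp_force: 0.0
```

>>> {"op": "send_rows", "data": {"targets": [0, 0, 0.05, 0, 0, 0, -0.2, 0, 0, 0.1, 0, 0, 0, -0.2, 0, 0, 0.1, 0, 0, 0, -0.2, 0, 0, 0.1, 0, 0, 0, -0.2, 0, 0, 0.1, 0, 0, 0, -0.2, 0, 0, 0.1, 0, 0, 0, -0.2]}}

```text
clock: 1.6
eef_pos: [467.8, -149.1, 132.5]
tcp_rot: [-3.141, -0.001, -0.806]
contact_force: [-0.6, 0.4, -0.6]
opening: 0.402
grasp_force: 0.0
```

```bash
python3 - <<'E'
from h import *
from rig import r,cams
import cv2
b=now(r); print(np.round(b,3),r.sense()['opening'],r.sense()['qpos'].round(2)); rel(b,[sw(1.4,64)])
f=cams.grab_frame('wrist'); g=cams.grab_frame('side')
cv2.imwrite('pics/w1.png',np.hstack([cv2.resize(f['color'],(400,300)),cv2.resize(g['color'][215:345,160:333],(400,300))]))
E
```

```text
[ 467.8   -149.103  132.47    -0.806] 0.4021707761751747 [-0.31  0.27  2.01  0.    0.86  2.06]
[-0.0061, -0.0141, 0.0685, 0.0, 0.0, -0.0006]
```

View pics/w1.png

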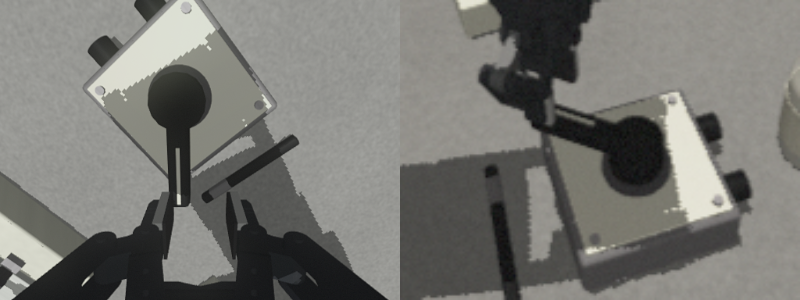

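The wrist view shows the handle arm at (178,165) and the finger gap centred near (200,210). That offset matches the 14 mm the first move fell short, so I'll correct it and descend.

>>> {"op": "send_rows", "data": {"targets": [-0.006, -0.014, 0, 0, 0, 0, -0.2, -0.006, -0.014, 0, 0, 0, 0, -0.2, -0.006, -0.014, 0.02, 0, 0, 0, -0.2, -0.006, -0.014, 0.04, 0, 0, 0, -0.2, -0.006, -0.014, 0.055, 0, 0, 0, -0.2, -0.006, -0.014, 0.066, 0, 0, 0, -0.2, -0.006, -0.014, 0.068, 0, 0, 0, -0.2, -0.006, -0.014, 0.068, 0, 0, 0, -0.2, -0.006, -0.014, 0.068, 0, 0, 0, -0.2]}}

```text
clock: 2.45
eef_pos: [473.4, -134.9, 64.1]
tcp_rot: [-3.141, -0.001, -0.805]
contact_force: [-0.1, 0.2, 0.1]
opening: 0.4
grasp_force: 0.0
```

```bash
python3 - <<'E'
from h import *
from rig import r,cams
b=now(r); print(np.round(b,3),r.sense()['contact_force']); rel(b,[sw(v,64) for v in np.linspace(1.3,-.12,12)])
E
```

```text
[ 473.444 -134.938   64.067   -0.805] [-0.06376889  0.24525196  0.14394557]
[0.0005, 0.0064, 0.0001, 0.0, 0.0, -0.1004]
[0.0019, 0.0148, 0.0001, 0.0, 0.0, -0.2294]
[0.0044, 0.0229, 0.0001, 0.0, 0.0, -0.3585]
[0.0079, 0.0307, 0.0001, 0.0, 0.0, -0.4876]
[0.0124, 0.0379, 0.0001, 0.0, 0.0, -0.6167]
[0.0177, 0.0445, 0.0001, 0.0, 0.0, -0.7458]
[0.0239, 0.0504, 0.0001, 0.0, 0.0, -0.8749]
[0.0308, 0.0554, 0.0001, 0.0, 0.0, -1.004]
[0.0382, 0.0595, 0.0001, 0.0, 0.0, -1.1331]
[0.0462, 0.0626, 0.0001, 0.0, 0.0, -1.2622]
[0.0544, 0.0647, 0.0001, 0.0, 0.0, -1.3913]
[0.0629, 0.0657, 0.0001, 0.0, 0.0, -1.5204]
```

>>> {"op": "send_rows", "data": {"targets": [0.0005, 0.0065, 0, 0, 0, -0.1, -0.2, 0.002, 0.015, 0, 0, 0, -0.225, -0.2, 0.0045, 0.023, 0, 0, 0, -0.35, -0.2, 0.008, 0.031, 0, 0, 0, -0.475, -0.2, 0.0125, 0.038, 0, 0, 0, -0.6, -0.2, 0.018, 0.0445, 0, 0, 0, -0.725, -0.2, 0.024, 0.0505, 0, 0, 0, -0.85, -0.2, 0.031, 0.0555, 0, 0, 0, -0.975, -0.2, 0.038, 0.0595, 0, 0, 0, -1.1, -0.2, 0.046, 0.0625, 0, 0, 0, -1.225, -0.2, 0.0545, 0.0645, 0, 0, 0, -1.35, -0.2, 0.063, 0.0655, 0, 0, 0, -1.475, -0.2]}}

```text
clock: 3.45
eef_pos: [469.3, -225.4, 64.3]
tcp_rot: [-3.141, -0.001, 0.675]
contact_force: [-8.8, 40.0, 3.8]
opening: 0.398
grasp_force: 21.2
```

```bash
python3 - <<'E'
from h import *
from rig import r,cams
import cv2
b=now(r); print(np.round(b,3),r.sense()['contact_force']); rel(b,[sw(0,64)])
f=cams.grab_frame('wrist'); cv2.imwrite('pics/w2.png',f['color'])
E
```

```text
[ 469.326 -225.422   64.335    0.675] [-8.76975074 39.98764201  3.80427456]
[0.0002, -0.0074, 0.0003, 0.0, 0.0, 0.0799]
```

View pics/w2.png

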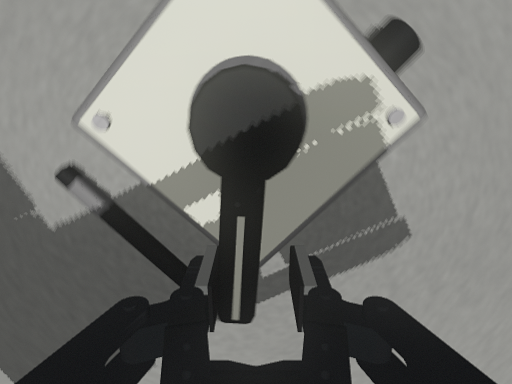

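The handle at (240,250) is hard against its off end, pressed by the left finger. I'll back off, lift and shut the fingers.

>>> {"op": "send_rows", "data": {"targets": [0, -0.0075, 0, 0, 0, 0.08, -0.2, 0, -0.0075, 0, 0, 0, 0.08, -0.2, 0, -0.0075, 0, 0, 0, 0.08, -0.2, 0, -0.0075, -0.04, 0, 0, 0.08, -0.2, 0, -0.0075, -0.08, 0, 0, 0.08, -0.2, 0, -0.0075, -0.12, 0, 0, 0.08, -0.2, 0, -0.0075, -0.14, 0, 0, 0.08, -1, 0, -0.0075, -0.14, 0, 0, 0.08, -1, 0, -0.0075, -0.14, 0, 0, 0.08, -1]}}

```text
clock: 4.25
eef_pos: [465.8, -220.2, 205.2]
tcp_rot: [3.138, -0.002, 0.591]
contact_force: [0.3, 0.4, -0.2]
opening: 0.005
grasp_force: 0.0
```

```bash
cat >> h.py <<'E'
def sh(x,y,z): return [*W(SH,[[x,y,z]])[0],SH[2]]
E
python3 - <<'E'
from h import *
from rig import r
b=now(r); print(np.round(b,3),r.sense()['contact_force']); rel(b,[sh(-105,-85.5,200)])
E
```

```text
[ 465.775 -220.206  205.153    0.591] [ 0.25198558  0.43037572 -0.16989484]
[0.1559, -0.2976, 0.0052, 0.0, 0.0, 0.6414]
```

>>> {"op": "send_rows", "data": {"targets": [0.156, -0.298, 0, 0, 0, 0.641, -1, 0.156, -0.298, 0, 0, 0, 0.641, -1, 0.156, -0.298, 0, 0, 0, 0.641, -1, 0.156, -0.298, 0, 0, 0, 0.641, -1, 0.156, -0.298, 0, 0, 0, 0.641, -1, 0.156, -0.298, 0, 0, 0, 0.641, -1, 0.156, -0.298, 0, 0, 0, 0.641, -1, 0.156, -0.298, 0, 0, 0, 0.641, -1, 0.156, -0.298, 0, 0, 0, 0.641, -1, 0.156, -0.298, 0, 0, 0, 0.641, -1, 0.156, -0.298, 0, 0, 0, 0.641, -1]}}

```text
clock: 5.17
eef_pos: [427.7, 115.8, 202.1]
tcp_rot: [3.141, 0.002, -0.047]
contact_force: [-0.8, -0.5, -0.8]
opening: 0.003
grasp_force: 0.0
```

```bash
python3 - <<'E'
from h import *
from rig import r
b=now(r); print(np.round(b,3)); rel(b,[sh(-105,-85.5,z) for z in(200,112)])
E
```

```text
[ 4.27670e+02  1.15773e+02  2.02108e+02 -4.70000e-02]
[0.0017, 0.0019, 0.0021, 0.0, 0.0, 0.0031]
[0.0017, 0.0019, 0.0901, 0.0, 0.0, 0.0031]
```

>>> {"op": "send_rows", "data": {"targets": [0.002, 0.002, 0.03, 0, 0, 0, -1, 0.002, 0.002, 0.06, 0, 0, 0, -1, 0.002, 0.002, 0.09, 0, 0, 0, -1, 0.002, 0.002, 0.09, 0, 0, 0, -1, 0.012, 0.002, 0.09, 0, 0, 0, -1, 0.022, 0.002, 0.09, 0, 0, 0, -1, 0.032, 0.002, 0.09, 0, 0, 0, -1, 0.042, 0.002, 0.09, 0, 0, 0, -1, 0.052, 0.002, 0.09, 0, 0, 0, -1, 0.052, 0.002, 0.09, 0, 0, 0, -1]}}

```text
clock: 6.0
eef_pos: [483.8, 110.4, 114.4]
tcp_rot: [-3.141, -0.004, -0.052]
contact_force: [0.3, 0.4, 0.8]
opening: -0.0
grasp_force: 0.0
```

```bash
python3 - <<'E'
from h import *
from rig import r,cams
import cv2
b=now(r); print(np.round(b,3),r.sense()['contact_force']); rel(b,[sh(12,-85.5,112)])
g=cams.grab_frame('side'); cv2.imwrite('pics/s2.png',cv2.resize(g['color'][60:240,140:320],(600,600)))
E
```

```text
[ 4.83847e+02  1.10370e+02  1.14415e+02 -5.20000e-02] [0.28050852 0.3706742  0.8493034 ]
[0.0623, -0.0007, 0.0024, 0.0, 0.0, -0.0015]
```

View pics/s2.png

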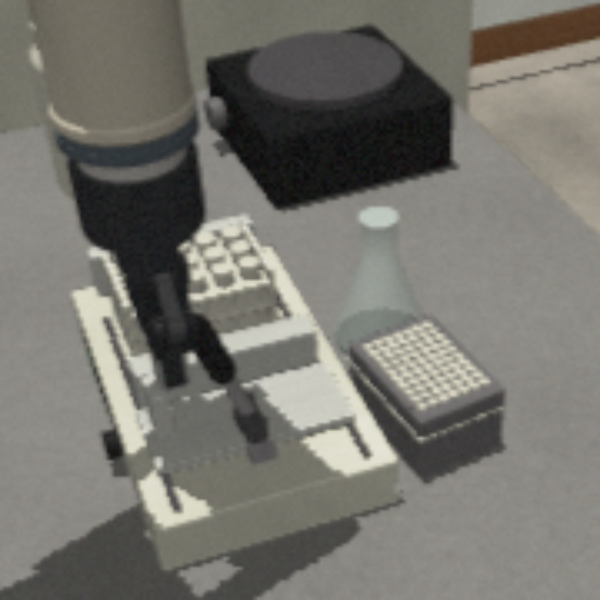

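The lever grip at (215,355) is moving ahead of the finger at (175,350). I'll keep pushing.

>>> {"op": "send_rows", "data": {"targets": [0.008, 0, 0.002, 0, 0, 0, -1, 0.016, 0, 0.002, 0, 0, 0, -1, 0.024, 0, 0.002, 0, 0, 0, -1, 0.032, 0, 0.002, 0, 0, 0, -1, 0.04, 0, 0.002, 0, 0, 0, -1, 0.047, 0, 0.002, 0, 0, 0, -1, 0.054, 0, 0.002, 0, 0, 0, -1, 0.058, 0, 0.002, 0, 0, 0, -1, 0.062, 0, 0.002, 0, 0, 0, -1, 0.062, 0, 0.002, 0, 0, 0, -1]}}

```text
clock: 6.88
eef_pos: [543.2, 107.0, 111.3]
tcp_rot: [-3.142, -0.001, -0.051]
contact_force: [1.0, -0.0, 0.2]
opening: 0.002
grasp_force: 0.0
```

```bash
python3 - <<'E'
from h import *
from rig import r,cams
import cv2
b=now(r); print(np.round(b,3),r.sense()['contact_force']); rel(b,[sh(12,-85.5,112),sh(16,-85.5,112)])
g=cams.grab_frame('top'); cv2.imwrite('pics/t2.png',cv2.resize(g['color'][155:255,110:250],None,fx=5,fy=5))
g=cams.grab_frame('side'); cv2.imwrite('pics/s3.png',cv2.resize(g['color'][60:240,140:320],(600,600)))
E
```

```text
[ 5.43183e+02  1.07014e+02  1.11305e+02 -5.10000e-02] [ 1.04727472 -0.030657    0.2165436 ]
[0.0029, -0.001, -0.0007, 0.0, 0.0, -0.0013]
[0.0069, -0.001, -0.0007, 0.0, 0.0, -0.0013]
```

>>> {"op": "send_rows", "data": {"targets": [0.003, 0, 0, 0, 0, 0, -1, 0.005, 0, 0, 0, 0, 0, -1, 0.007, 0, 0, 0, 0, 0, -1, 0.007, 0, 0, 0, 0, 0, -1, 0.007, 0, 0, 0, 0, 0, -1]}}

```text
clock: 7.4
eef_pos: [549.6, 106.7, 111.4]
tcp_rot: [-3.142, -0.0, -0.051]
contact_force: [0.1, 0.1, 0.5]
opening: -0.004
grasp_force: 0.1
```

>>> {"op": "send_rows", "data": {"targets": [0.002, 0, 0, 0, 0, 0, -1, 0.004, 0, 0, 0, 0, 0, -1, 0.004, 0, 0, 0, 0, 0, -1, 0.004, 0, 0, 0, 0, 0, -1]}}

```text
clock: 7.73
eef_pos: [552.7, 106.5, 111.1]
tcp_rot: [3.141, 0.001, -0.051]
contact_force: [-3.4, -0.1, 2.8]
opening: 0.002
grasp_force: 2.2
```

>>> {"op": "send_rows", "data": {"targets": [0.002, 0, 0, 0, 0, 0, -1, 0.003, 0, 0, 0, 0, 0, -1, 0.003, 0, 0, 0, 0, 0, -1, 0.003, 0, 0, 0, 0, 0, -1]}}

```text
clock: 8.07
eef_pos: [553.3, 106.3, 110.8]
tcp_rot: [3.141, 0.006, -0.051]
contact_force: [-14.1, 1.8, 7.0]
opening: -0.002
grasp_force: 7.3
```

```bash
python3 - <<'E'
from h import *
from rig import r
b=now(r); rel(b,[sh(-60,-108,111),sh(-60,-108,72)])
E
```

```text
[-0.0792, 0.0214, -0.0002, 0.0, 0.0, -0.0014]
[-0.0792, 0.0214, 0.0388, 0.0, 0.0, -0.0014]
```

>>> {"op": "send_rows", "data": {"targets": [-0.03, 0, 0, 0, 0, 0, -1, -0.06, 0.011, 0, 0, 0, 0, -1, -0.08, 0.0215, 0, 0, 0, 0, -1, -0.08, 0.0215, 0, 0, 0, 0, -1, -0.08, 0.0215, 0, 0, 0, 0, -1, -0.08, 0.0215, 0.015, 0, 0, 0, -1, -0.08, 0.0215, 0.03, 0, 0, 0, -1, -0.08, 0.0215, 0.038, 0, 0, 0, -1, -0.08, 0.0215, 0.038, 0, 0, 0, -1, -0.08, 0.0215, 0.038, 0, 0, 0, -1]}}

```text
clock: 8.9
eef_pos: [476.0, 89.1, 73.1]
tcp_rot: [3.142, 0.0, -0.051]
contact_force: [-0.1, 0.1, -0.4]
opening: -0.0
grasp_force: 0.0
```

```bash
python3 - <<'E'
from h import *
from rig import r,cams
import cv2
b=now(r); print(np.round(b,2),r.sense()['contact_force']);rel(b,[sh(-60,-26,73)])
a=cams.grab_frame('top')['color'][155:255,110:250]; g=cams.grab_frame('side')['color'][100:230,140:270]
cv2.imwrite('pics/c3.png',np.hstack([cv2.resize(a,(420,300),interpolation=2),cv2.resize(g,(300,300),interpolation=2)]))
E
```

```text
[ 4.7595e+02  8.9100e+01  7.3140e+01 -5.0000e-02] [-0.13705203  0.10473987 -0.38779622]
[-0.003, -0.0818, 0.0001, 0.0, 0.0, -0.0012]
```

View pics/c3.png

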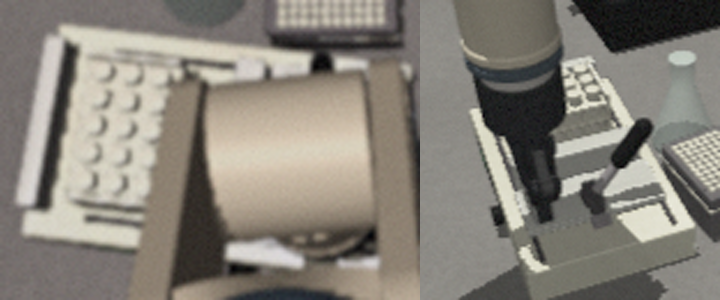

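The side view shows the lever up at (632,145), leaning to +x, so it is free. The finger at (543,205) sits behind the tab, so I'll slide the jaw.

>>> {"op": "send_rows", "data": {"targets": [-0.003, -0.006, 0, 0, 0, 0, -1, -0.003, -0.012, 0, 0, 0, 0, -1, -0.003, -0.018, 0, 0, 0, 0, -1, -0.003, -0.024, 0, 0, 0, 0, -1, -0.003, -0.03, 0, 0, 0, 0, -1, -0.003, -0.036, 0, 0, 0, 0, -1, -0.003, -0.042, 0, 0, 0, 0, -1, -0.003, -0.048, 0, 0, 0, 0, -1, -0.003, -0.054, 0, 0, 0, 0, -1, -0.003, -0.06, 0, 0, 0, 0, -1, -0.003, -0.066, 0, 0, 0, 0, -1, -0.003, -0.072, 0, 0, 0, 0, -1]}}

```text
clock: 10.0
eef_pos: [476.0, 161.4, 73.3]
tcp_rot: [3.141, 0.0, -0.051]
contact_force: [0.1, -4.2, 3.0]
opening: 0.001
grasp_force: 2.4
```

>>> {"op": "send_rows", "data": {"targets": [0, -0.002, 0, 0, 0, 0, -1, 0, -0.004, 0, 0, 0, 0, -1, 0, -0.006, 0, 0, 0, 0, -1, 0, -0.006, 0, 0, 0, 0, -1, 0, -0.006, 0, 0, 0, 0, -1]}}

```text
clock: 10.42
eef_pos: [476.3, 167.2, 73.2]
tcp_rot: [-3.141, 0.0, -0.052]
contact_force: [0.5, -0.1, 0.1]
opening: 0.0
grasp_force: 0.2
```

>>> {"op": "send_rows", "data": {"targets": [0, -0.002, 0, 0, 0, 0, -1, 0, -0.004, 0, 0, 0, 0, -1, 0, -0.004, 0, 0, 0, 0, -1, 0, -0.004, 0, 0, 0, 0, -1]}}

```text
clock: 10.75
eef_pos: [476.5, 171.1, 73.2]
tcp_rot: [-3.141, 0.0, -0.051]
contact_force: [-0.6, -3.1, 0.1]
opening: -0.0
grasp_force: 1.1
```

>>> {"op": "send_rows", "data": {"targets": [0, -0.002, 0, 0, 0, 0, -1, 0, -0.003, 0, 0, 0, 0, -1, 0, -0.003, 0, 0, 0, 0, -1]}}

```text
clock: 11.0
eef_pos: [476.6, 174.1, 73.3]
tcp_rot: [-3.142, 0.0, -0.051]
contact_force: [0.3, -3.3, -0.4]
opening: -0.0
grasp_force: 1.4
```

>>> {"op": "send_rows", "data": {"targets": [0, -0.002, 0, 0, 0, 0, -1, 0, -0.002, 0, 0, 0, 0, -1, 0, -0.002, 0, 0, 0, 0, -1]}}

```text
clock: 11.25
eef_pos: [476.7, 176.2, 73.3]
tcp_rot: [-3.141, 0.0, -0.051]
contact_force: [0.4, -2.1, 0.1]
opening: -0.004
grasp_force: 1.0
```

>>> {"op": "send_rows", "data": {"targets": [0, -0.002, 0, 0, 0, 0, -1, 0, -0.002, 0, 0, 0, 0, -1, 0, -0.002, 0, 0, 0, 0, -1]}}

```text
clock: 11.5
eef_pos: [476.9, 178.2, 73.3]
tcp_rot: [-3.141, -0.0, -0.051]
contact_force: [0.2, -1.8, -0.4]
opening: 0.001
grasp_force: 1.0
```

>>> {"op": "send_rows", "data": {"targets": [0, -0.002, 0, 0, 0, 0, -1, 0, -0.002, 0, 0, 0, 0, -1, 0, -0.002, 0, 0, 0, 0, -1]}}

```text
clock: 11.75
eef_pos: [476.9, 179.5, 73.2]
tcp_rot: [3.141, 0.0, -0.051]
contact_force: [0.3, -6.0, 1.6]
opening: 0.0
grasp_force: 3.5
```

>>> {"op": "send_rows", "data": {"targets": [0, -0.002, 0, 0, 0, 0, -1, 0, -0.002, 0, 0, 0, 0, -1, 0, -0.002, 0, 0, 0, 0, -1]}}

```text
clock: 12.0
eef_pos: [476.8, 179.8, 73.2]
tcp_rot: [3.138, 0.001, -0.05]
contact_force: [1.5, -19.5, 4.7]
opening: 0.001
grasp_force: 9.4
```

>>> {"op": "send_rows", "data": {"targets": [0, -0.002, 0, 0, 0, 0, -1, 0, -0.002, 0, 0, 0, 0, -1, 0, -0.002, 0, 0, 0, 0, -1]}}

```text
clock: 12.25
eef_pos: [476.7, 180.1, 73.2]
tcp_rot: [3.135, 0.001, -0.049]
contact_force: [3.4, -30.3, 7.8]
opening: -0.004
grasp_force: 15.3
```

Force has climbed to 30 N with no further travel, so the rack is snug against the stop. I'll back off, lift and check.

>>> {"op": "send_rows", "data": {"targets": [0, 0.008, 0, 0, 0, 0, -1, 0, 0.015, 0, 0, 0, 0, -1, 0, 0.015, 0, 0, 0, 0, -1, 0, 0.015, -0.04, 0, 0, 0, -1, 0, 0.015, -0.08, 0, 0, 0, -1, 0, 0.015, -0.125, 0, 0, 0, -1, 0, 0.015, -0.125, 0, 0, 0, -1, 0, 0.015, -0.125, 0, 0, 0, -1]}}

```text
clock: 12.92
eef_pos: [478.3, 170.3, 201.3]
tcp_rot: [-3.139, -0.006, -0.051]
contact_force: [-0.6, -0.3, -0.7]
opening: -0.001
grasp_force: 0.0
```

```bash
python3 - <<'E'
from h import *
from rig import r
b=now(r); print(np.round(b,2),r.sense()['contact_force'],r.sense()['tcp_rot']);rel(b,[sh(102,-21,200),sh(102,-21,112)])
E
```

```text
[ 4.7831e+02  1.7031e+02  2.0131e+02 -5.0000e-02] [-0.58054303 -0.26131303 -0.68623609] [-3.13851541 -0.00576474 -0.05109906]
[0.1608, -0.0057, 0.0013, 0.0, 0.0, -0.0011]
[0.1608, -0.0057, 0.0893, 0.0, 0.0, -0.0011]
```

>>> {"op": "send_rows", "data": {"targets": [0.04, -0.006, 0, 0, 0, 0, -1, 0.08, -0.006, 0, 0, 0, 0, -1, 0.12, -0.006, 0, 0, 0, 0, -1, 0.161, -0.006, 0, 0, 0, 0, -1, 0.161, -0.006, 0, 0, 0, 0, -1, 0.161, -0.006, 0, 0, 0, 0, -1]}}

```text
clock: 13.42
eef_pos: [638.1, 166.7, 195.4]
tcp_rot: [3.141, 0.003, -0.052]
contact_force: [-0.2, 0.0, 0.1]
opening: 0.003
grasp_force: 0.0
```

```bash
python3 - <<'E'
from h import *
from rig import r,cams
import cv2
b=now(r); print(np.round(b,2));rel(b,[sh(102,-21,112),sh(-15,-21,112)])
a=cams.grab_frame('top')['color'][155:255,110:250]; g=cams.grab_frame('side')['color'][100:230,140:270]; w=cams.grab_frame('wrist')['color']
cv2.imwrite('pics/c4.png',np.vstack([np.hstack([cv2.resize(a,(420,300),interpolation=2),cv2.resize(g,(300,300),interpolation=2)]),np.hstack([cv2.resize(w,(400,300)),np.zeros((300,320,3),np.uint8)])]))
E
```

```text
[ 6.3808e+02  1.6667e+02  1.9541e+02 -5.0000e-02]
[0.0011, -0.0012, 0.0834, 0.0, 0.0, -0.0022]
[-0.1159, -0.001, 0.0834, 0.0, 0.0, -0.0022]
```

View pics/c4.png

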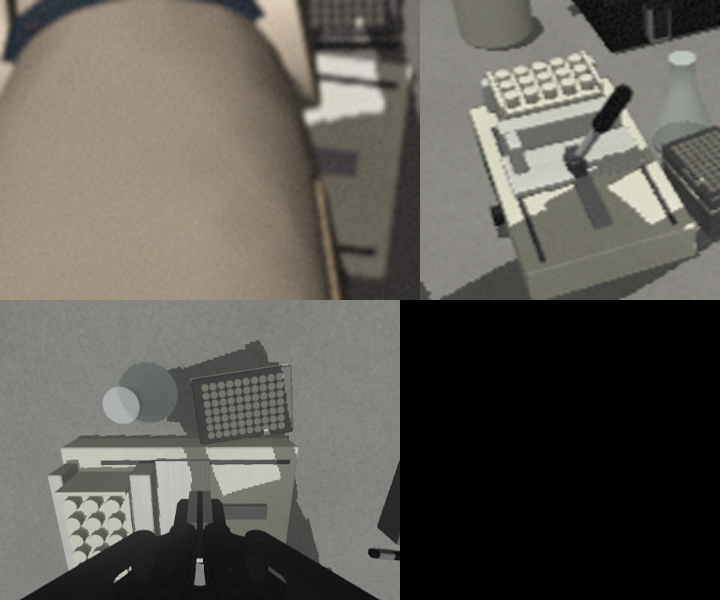

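The rack (545,80) is clamped between the jaw and the stop, the lever at (610,110) is free, and the flask and tip box are clear of the finger. I'll descend and push the lever back to locked.

>>> {"op": "send_rows", "data": {"targets": [0.003, -0.001, 0.03, 0, 0, 0, -1, 0.003, -0.001, 0.06, 0, 0, 0, -1, 0.003, -0.001, 0.084, 0, 0, 0, -1, 0.003, -0.001, 0.084, 0, 0, 0, -1, -0.01, -0.001, 0.084, 0, 0, 0, -1, -0.018, -0.001, 0.084, 0, 0, 0, -1, -0.026, -0.001, 0.084, 0, 0, 0, -1, -0.034, -0.001, 0.084, 0, 0, 0, -1, -0.042, -0.001, 0.084, 0, 0, 0, -1, -0.05, -0.001, 0.084, 0, 0, 0, -1, -0.058, -0.001, 0.084, 0, 0, 0, -1, -0.058, -0.001, 0.084, 0, 0, 0, -1]}}

```text
clock: 14.57
eef_pos: [577.3, 170.6, 114.1]
tcp_rot: [3.141, 0.002, -0.051]
contact_force: [-0.3, 0.7, -0.2]
opening: 0.001
grasp_force: 0.0
```

>>> {"op": "send_rows", "data": {"targets": [-0.007, 0, 0, 0, 0, 0, -1, -0.014, 0, 0, 0, 0, 0, -1, -0.021, 0, 0, 0, 0, 0, -1, -0.028, 0, 0, 0, 0, 0, -1, -0.035, 0, 0, 0, 0, 0, -1, -0.042, 0, 0, 0, 0, 0, -1, -0.048, 0, 0, 0, 0, 0, -1, -0.054, 0, 0, 0, 0, 0, -1, -0.054, 0, 0, 0, 0, 0, -1, -0.054, 0, 0, 0, 0, 0, -1]}}

```text
clock: 15.4
eef_pos: [525.1, 173.5, 114.3]
tcp_rot: [3.141, 0.001, -0.051]
contact_force: [1.1, -0.2, -0.4]
opening: 0.002
grasp_force: 0.0
```

```bash
python3 - <<'E'
from h import *
from rig import r
b=now(r); print(np.round(b,2),r.sense()['contact_force']);rel(b,[sh(-19,-21,111)])
E
```

```text
[ 5.2510e+02  1.7350e+02  1.1427e+02 -5.0000e-02] [ 1.0588453  -0.24483965 -0.43810333]
[-0.0067, -0.0, 0.0033, 0.0, 0.0, -0.001]
```

>>> {"op": "send_rows", "data": {"targets": [-0.002, 0, 0.003, 0, 0, 0, -1, -0.004, 0, 0.003, 0, 0, 0, -1, -0.006, 0, 0.003, 0, 0, 0, -1, -0.006, 0, 0.003, 0, 0, 0, -1]}}

```text
clock: 15.73
eef_pos: [520.1, 173.8, 111.4]
tcp_rot: [-3.141, -0.001, -0.051]
contact_force: [2.3, -0.4, 1.4]
opening: 0.0
grasp_force: 0.9
```

>>> {"op": "send_rows", "data": {"targets": [-0.002, 0, 0, 0, 0, 0, -1, -0.003, 0, 0, 0, 0, 0, -1, -0.003, 0, 0, 0, 0, 0, -1]}}

```text
clock: 15.98
eef_pos: [519.0, 174.2, 112.3]
tcp_rot: [-3.141, -0.005, -0.051]
contact_force: [6.7, -1.7, 1.7]
opening: 0.002
grasp_force: 3.4
```

>>> {"op": "send_rows", "data": {"targets": [-0.002, 0, 0, 0, 0, 0, -1, -0.002, 0, 0, 0, 0, 0, -1, -0.002, 0, 0, 0, 0, 0, -1]}}

```text
clock: 16.23
eef_pos: [518.3, 174.4, 112.8]
tcp_rot: [-3.14, -0.007, -0.051]
contact_force: [11.3, -2.4, 2.0]
opening: 0.002
grasp_force: 4.9
```

>>> {"op": "send_rows", "data": {"targets": [-0.002, 0, 0, 0, 0, 0, -1, -0.004, 0, 0, 0, 0, 0, -1, -0.004, 0, 0, 0, 0, 0, -1]}}

```text
clock: 16.48
eef_pos: [516.9, 175.0, 114.0]
tcp_rot: [-3.139, -0.013, -0.051]
contact_force: [16.5, -3.5, 5.6]
opening: -0.004
grasp_force: 8.2
```

>>> {"op": "send_rows", "data": {"targets": [-0.002, 0, 0, 0, 0, 0, -1, -0.002, 0, 0, 0, 0, 0, -1, -0.002, 0, 0, 0, 0, 0, -1]}}

```text
clock: 16.73
eef_pos: [516.2, 175.3, 114.6]
tcp_rot: [-3.138, -0.015, -0.051]
contact_force: [18.6, -3.9, 7.5]
opening: -0.001
grasp_force: 9.8
```

Force is rising while the finger slides up the lever, so the lever is at its end stop. I'll back off, lift and move clear, then check the angle numerically.

>>> {"op": "send_rows", "data": {"targets": [0.02, 0, 0, 0, 0, 0, -1, 0.04, 0, 0, 0, 0, 0, -1, 0.04, 0, -0.04, 0, 0, 0, -1, 0.04, 0, -0.09, 0, 0, 0, -1, 0.04, 0, -0.09, 0, 0, 0, -1, 0.04, 0, -0.09, 0, 0, 0, -1]}}

```text
clock: 17.23
eef_pos: [550.3, 172.9, 204.5]
tcp_rot: [-3.14, -0.005, -0.051]
contact_force: [0.2, 0.9, 0.1]
opening: 0.001
grasp_force: 0.0
```

```bash
python3 - <<'E'
from h import *
from rig import r
b=now(r); print(np.round(b,2),r.sense()['tcp_rot']);rel(b,[sw(0,200)])
E
```

```text
[ 5.5031e+02  1.7288e+02  2.0452e+02 -5.0000e-02] [-3.13965874 -0.00459272 -0.05137047]
[-0.0652, 0.3962, 0.0045, 0.0, 0.0, -0.6464]
```

>>> {"op": "send_rows", "data": {"targets": [-0.065, 0.396, 0, 0, 0, -0.646, -0.2, -0.065, 0.396, 0, 0, 0, -0.646, -0.2, -0.065, 0.396, 0, 0, 0, -0.646, -0.2, -0.065, 0.396, 0, 0, 0, -0.646, -0.2, -0.065, 0.396, 0, 0, 0, -0.646, -0.2, -0.065, 0.396, 0, 0, 0, -0.646, -0.2, -0.065, 0.396, 0, 0, 0, -0.646, -0.2, -0.065, 0.396, 0, 0, 0, -0.646, -0.2, -0.065, 0.396, 0, 0, 0, -0.646, -0.2, -0.065, 0.396, 0, 0, 0, -0.646, -0.2, -0.065, 0.396, 0, 0, 0, -0.646, -0.2, -0.065, 0.396, 0, 0, 0, -0.646, -0.2]}}

```text
clock: 18.23
eef_pos: [461.9, -221.2, 200.0]
tcp_rot: [-3.139, 0.001, 0.591]
contact_force: [-0.3, -0.2, -0.2]
opening: 0.401
grasp_force: 0.0
```

```bash
python3 - <<'E'
from h import *
from rig import r,cams
import cv2
b=now(r); print(np.round(b,2),r.sense()['opening']);rel(b,[sw(0,200),sw(0,64)])
# predicted grip-centre pixels (67 mm from pivot) vs dark pixels, side & top
for n in ('side','top'):
    im=cams.grab_frame(n)['color'].max(2).astype(int)
    for v in (0,.2,.5,1.4):
        l=v-.7; ps=[sh(d*np.sin(l),74-95,65+d*np.cos(l))[:3] for d in np.linspace(50,88,6)]
        uv=proj(n,ps); print(n,v,uv[[0,-1]].round().tolist(),[int(im[int(round(y)),int(round(x))]) for x,y in uv])
    if n=='side': u0,v0=proj(n,sh(-40,-21,115)[:3])[0].astype(int); print(u0,v0); print(im[v0-24:v0+25:2,u0-30:u0+31:2])
E
```

```text
[ 461.85 -221.22  200.04    0.59] 0.40125673806090684
[0.0034, 0.0002, 0.0, 0.0, 0.0, -0.0044]
[0.0034, 0.0002, 0.136, 0.0, 0.0, -0.0044]
side 0 [[193.0, 160.0], [181.0, 152.0]] [110, 159, 116, 32, 26, 29]
side 0.2 [[196.0, 157.0], [186.0, 147.0]] [109, 109, 112, 108, 169, 152]
side 0.5 [[201.0, 154.0], [196.0, 142.0]] [114, 113, 115, 111, 112, 110]
side 1.4 [[218.0, 153.0], [227.0, 141.0]] [119, 122, 120, 120, 119, 119]
189 156
[[148 148 148 147 147 199 162 227 228 217 200 151 152 126 106 107 106 111
  114 112 113 113 119 118 119 118 119 119 118 120 120]
 [145 144 147 146 194 185 217 142 141 150 206 197 225 226 126 103 103 111
  109 113 114 116 119 118 120 118 122 122 120 119 121]
 [145 144 145 145 219 197 230 204 224 226 224 224 148 164 118 104 104 109
  112 113 115 118 115 115 120 118 121 121 124 119 119]
 [145 143 145 146 119 112 183 222 147 147 125 207 183 209 190 108 109 110
  111 113 114 114 116 114 119 118 120 119 124 118 122]
 [144 147 141 142 123 113 112 226 186 222 225 224 224 199 211 109 106 104
  107 113 114 117 118 116 115 118 119 119 121 119 119]
 [143 145 143 140 134 
[... 2120 characters left out ...]
1  63  98 113 114 117 119 124 132 133 134 135 133]
 [147 147 149 147 146 133 157 224 225 209 215 213 210 215 138 134 114  73
   68  88  59  73 107 115 117 118 122 117 121 122 124]
 [148 149 148 148 152 147 111 224 225 218 225 216 215 188 112 119 113 105
   53  68  63  58  57  68  96 115 118 123 118 122 121]
 [153 148 149 150 152 147  80 219 225 224 185 215 214 209 117 113 158 196
  102  57  60  61  61  61  59  61  69  78  98 109 117]]
top 0 [[187.0, 215.0], [183.0, 223.0]] [8, 9, 9, 11, 11, 7]
top 0.2 [[187.0, 211.0], [183.0, 216.0]] [33, 3, 15, 12, 14, 4]
top 0.5 [[187.0, 205.0], [185.0, 205.0]] [76, 76, 55, 55, 36, 36]
top 1.4 [[191.0, 188.0], [191.0, 175.0]] [210, 207, 206, 209, 206, 201]
```

```bash
python3 - <<'E'
from h import *
from rig import r,cams
import cv2
def blob(im,n,j):
    c=proj(n,sh(-43,j-95,116)[:3])[0]; m=(im.max(2)<50).astype(np.uint8)
    k,L,st,ce=cv2.connectedComponentsWithStats(m); i=1+np.argmin(np.hypot(*(ce[1:]-c).T)+1e3*(st[1:,4]<25))
    p=np.argwhere(L==i)[:,::-1].astype(float); d=np.linalg.eigh(np.cov(p.T))[1][:,1]
    return ce[i].round(1),int(st[i,4]),round(np.degrees(np.arctan(d[1]/d[0])),1)
def pred(n,j,v):
    l=v-.7; a=proj(n,[sh(d*np.sin(l),j-95,65+d*np.cos(l))[:3] for d in(42,67,97)]); e=a[2]-a[0]
    return a[1].round(1),round(np.degrees(np.arctan(e[1]/e[0])),1)
for n in('side','top'):
    print(n,'start',blob(cv2.imread(f'pics/{n}0.png'),n,9.5),pred(n,9.5,0)); g=cams.grab_frame(n)['color']
    print(n,'now',blob(g,n,74),[pred(n,j,v) for j,v in((74,0),(74,.1),(74,.2),(74,.3),(80,0))])
E
```

```text
side start (array([193. , 171.4]), 170, np.float64(31.0)) (array([194.5, 172.3]), np.float64(30.5))
side now (array([182.7, 153.9]), 88, np.float64(43.4)) [(array([187.7, 156.4]), np.float64(31.8)), (array([189.6, 154.5]), np.float64(38.5)), (array([191.7, 152.7]), np.float64(45.5)), (array([194. , 151.2]), np.float64(52.7)), (array([187.1, 155. ]), np.float64(32.0))]
top start (array([211.5, 222.2]), 116, np.float64(-70.6)) (array([212.9, 221.9]), np.float64(-73.0))
top now (array([183.7, 218.8]), 115, np.float64(-64.7)) [(array([185.1, 218.4]), np.float64(-67.5)), (array([185.2, 215.9]), np.float64(-63.6)), (array([185.4, 213.2]), np.float64(-57.9)), (array([185.6, 210.4]), np.float64(-49.1)), (array([182.5, 218.1]), np.float64(-67.0))]
```

In the top view the lever blob matches the predicted locked position, and the jaw matches 74 mm. The side blob is partly occluded by the arm. Next I'll turn the isolator on.

>>> {"op": "send_rows", "data": {"targets": [0.003, 0, 0.03, 0, 0, 0, -0.2, 0.003, 0, 0.06, 0, 0, 0, -0.2, 0.003, 0, 0.09, 0, 0, 0, -0.2, 0.003, 0, 0.115, 0, 0, 0, -0.2, 0.003, 0, 0.136, 0, 0, 0, -0.2, 0.003, 0, 0.136, 0, 0, 0, -0.2, 0.003, 0, 0.136, 0, 0, 0, -0.2]}}

```text
clock: 19.02
eef_pos: [465.5, -216.7, 64.7]
tcp_rot: [-3.139, 0.001, 0.597]
contact_force: [0.8, 0.4, 0.8]
opening: 0.399
grasp_force: 0.0
```

```bash
python3 - <<'E'
from h import *
from rig import r
b=now(r); print(np.round(b,3),r.sense()['contact_force']); rel(b,[sw(v,64) for v in np.linspace(.1,1.45,12)])
E
```

```text
[ 465.544 -216.654   64.681    0.597] [0.83939585 0.41360642 0.76660168]
[-0.0018, -0.0046, 0.0007, 0.0, 0.0, 0.1017]
[-0.0005, -0.0126, 0.0007, 0.0, 0.0, 0.2244]
[0.0018, -0.0204, 0.0007, 0.0, 0.0, 0.3472]
[0.005, -0.0278, 0.0007, 0.0, 0.0, 0.4699]
[0.0091, -0.0348, 0.0007, 0.0, 0.0, 0.5926]
[0.014, -0.0412, 0.0007, 0.0, 0.0, 0.7153]
[0.0197, -0.047, 0.0007, 0.0, 0.0, 0.8381]
[0.026, -0.052, 0.0007, 0.0, 0.0, 0.9608]
[0.0329, -0.0563, 0.0007, 0.0, 0.0, 1.0835]
[0.0403, -0.0596, 0.0007, 0.0, 0.0, 1.2063]
[0.048, -0.062, 0.0007, 0.0, 0.0, 1.329]
[0.056, -0.0635, 0.0007, 0.0, 0.0, 1.4517]
```

>>> {"op": "send_rows", "data": {"targets": [-0.002, -0.0045, 0, 0, 0, 0.1, -0.2, -0.0005, -0.0125, 0, 0, 0, 0.224, -0.2, 0.002, -0.0205, 0, 0, 0, 0.347, -0.2, 0.005, -0.028, 0, 0, 0, 0.47, -0.2, 0.009, -0.035, 0, 0, 0, 0.593, -0.2, 0.014, -0.041, 0, 0, 0, 0.715, -0.2, 0.0195, -0.047, 0, 0, 0, 0.838, -0.2, 0.026, -0.052, 0, 0, 0, 0.961, -0.2, 0.033, -0.0565, 0, 0, 0, 1.083, -0.2, 0.0405, -0.0595, 0, 0, 0, 1.206, -0.2, 0.048, -0.062, 0, 0, 0, 1.329, -0.2, 0.056, -0.0635, 0, 0, 0, 1.452, -0.2]}}

```text
clock: 20.02
eef_pos: [477.4, -133.5, 67.1]
tcp_rot: [-3.141, -0.001, -0.862]
contact_force: [-1.2, -0.5, -0.1]
opening: 0.403
grasp_force: 0.5
```

```bash
python3 - <<'E'
from h import *
from rig import r
b=now(r); print(np.round(b,3),r.sense()['contact_force']); rel(b,[sw(1.4,64),sw(1.48,64)])
E
```

```text
[ 477.449 -133.455   67.111   -0.862] [-1.24526872 -0.54432535 -0.13256376]
[-0.0013, 0.0038, 0.0031, 0.0, 0.0, -0.0571]
[-0.0014, -0.0015, 0.0031, 0.0, 0.0, 0.0229]
```

>>> {"op": "send_rows", "data": {"targets": [0, -0.003, 0, 0, 0, 0.02, -0.2, 0, -0.006, 0, 0, 0, 0.04, -0.2, 0, -0.006, 0, 0, 0, 0.04, -0.2]}}

```text
clock: 20.27
eef_pos: [483.0, -129.7, 67.2]
tcp_rot: [-3.14, -0.002, -0.897]
contact_force: [-0.5, -0.7, 0.4]
opening: 0.397
grasp_force: 0.2
```

>>> {"op": "send_rows", "data": {"targets": [0, 0.01, 0, 0, 0, -0.08, -0.2, 0, 0.01, 0, 0, 0, -0.08, -0.2, 0, 0.01, 0, 0, 0, -0.08, -0.2, 0, 0.01, -0.04, 0, 0, -0.08, -0.2, 0, 0.01, -0.08, 0, 0, -0.08, -0.2, 0, 0.01, -0.12, 0, 0, -0.08, -0.2, 0, 0.01, -0.16, 0, 0, -0.08, -0.2, -0.15, 0.01, -0.2, 0, 0, -0.08, -0.2, -0.15, 0.01, -0.2, 0, 0, -0.08, -0.2, -0.15, 0.01, -0.2, 0, 0, -0.08, -0.2, -0.15, 0.01, -0.2, 0, 0, -0.08, -0.2, -0.15, 0.01, -0.2, 0, 0, -0.08, -0.2]}}

```text
clock: 21.27
eef_pos: [377.4, -16.4, 267.0]
tcp_rot: [-3.14, -0.0, -0.818]
contact_force: [0.1, 0.2, 0.5]
opening: 0.396
grasp_force: 0.0
```

```bash
python3 - <<'E'
from h import *
from rig import r,cams
for n in('side','top'):
    im=cams.grab_frame(n)['color'].max(2).astype(int)
    for v in (0,.7,1.1,1.2,1.3,1.4,1.5):
        uv=proj(n,[sw(v,89,d)[:3] for d in(40,55,70,85)]); print(n,v,[int(im[int(round(y)),int(round(x))]) for x,y in uv])
print(np.round(now(r),2),r.sense()['contact_force'].round(1))
E
```

```text
side 0 [82, 225, 227, 125]
side 0.7 [119, 224, 63, 76]
side 1.1 [20, 23, 37, 75]
side 1.2 [33, 26, 22, 67]
side 1.3 [44, 40, 39, 41]
side 1.4 [219, 194, 202, 151]
side 1.5 [63, 98, 129, 145]
top 0 [200, 200, 177, 109]
top 0.7 [196, 129, 152, 166]
top 1.1 [91, 127, 147, 84]
top 1.2 [86, 119, 117, 121]
top 1.3 [52, 112, 59, 147]
top 1.4 [100, 96, 98, 141]
top 1.5 [107, 79, 84, 128]
[380.14 -18.55 266.36  -0.82] [ 0.4 -0.1  0. ]
```

```bash
python3 - <<'E'
from h import *
from rig import r,cams
import cv2
a=cv2.imread('pics/side0.png'); b=cams.grab_frame('side')['color']
st=lambda im,v:[int(im[int(round(y)),int(round(x))].max()) for x,y in proj('side',[sw(v,89,d)[:3] for d in(40,55,70,85)])]
for v in(1.3,1.35,1.4,1.45): print(v,st(a,v),st(b,v))
ok=np.mean(st(b,1.4)[:3])>150 and np.mean(st(b,1.3)[:3])<80
print(ok)
if ok: print(r.sign_off())
E
```

```text
1.3 [38, 30, 31, 30] [42, 42, 38, 40]
1.35 [48, 41, 36, 38] [101, 96, 57, 40]
1.4 [150, 92, 149, 50] [218, 195, 200, 151]
1.45 [195, 132, 153, 53] [147, 40, 40, 39]
True
the job is handed in; nothing more can be done
None
```

The job is handed in: camera and force checks put the rack snug against the stop, the jaw at about 74 mm, the cam lever locked and the isolator back on, in about 21 s; the judge's verdict was not shown.

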